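# Lock the catch cup under the spice mill and pin it

## Task

Take the handled catch cup off the trivet, bring it up into the spice mill's mount with the handle at the red mark, and twist it to the green mark until its lugs have dropped into their pockets. Then take the red-headed keeper pin from its stand and thread it down through the bracket and the cup's neck until its collar sits on the bracket. Do not tip the cup over and leave the salt bowl and the pestle where they are.

Things in the scene. Friction and masses are not known exactly. Their poses are not given: they have to be found in the camera images.
- mill: Grey spice mill, fixed, 194 high. Origin: on the table below the vertical axis of its bayonet mount; z up. Base plate x -65..105, y -85..85, 12 thick. Drum head, radius 49, z 150..194, over an aluminium mount ring, radius 49, open below, underside z 110. Two 14 mm posts at x 70, y -62 and 62, with a bridge at z 125..150. Keeper bracket at -x. Red stripe (entry), green stripe (locked) on the drum's top and side.
- mill_ring (a point): Centre of the mount ring's underside, z 110 on the mill axis; axes as mill. Inside are three ledges of inner radius 31 (bore above them 42) with three 34 degree gaps for the lugs. Posts stand at +x and the bracket at -x, so bring the cup under the ring from +y, its underside 16 to 30 above the table.
- mill_entry (a point): On the drum's red stripe, 49 from the axis along (-0.50, +0.87) of the mill's x, y; axes as mill. Lift the cup with its handle pointing this way from the axis, until its underside is 56 to 66 above the table (61 best); then turn it 60 degrees counter-clockwise seen from above, to the mill's -x (green stripe). A stop ends the turn just beyond (3 degrees of play either way).
- mill_seat (a point): Point on the mount axis, 52 above the table, axes as mill: here lies the cup's origin when locked, handle along the mill's -x, axes agreeing. The lug pockets are 4 deep: after the turn the cup must come down from 56 or more to 52, and then cannot turn back.
- mill_hole (a point): Centre of the pin hole's mouth on top of the bracket's upper ear, at mill x -66, y 0, z 118; axes as mill. The C-shaped bracket (x -82..-50, y -25..19) has an upper ear z 110..118 and a lower ear z 72..80, each with a vertical 13 mm hole, and a closing web on the -y side; the cup's neck swings in between the ears from +y.
- cup: Loose aluminium catch cup, about 0.22 kg, upright on the trivet. Origin: centre of its underside; z up, handle along -x. Radius 27, height 75, open on top. Three lugs (12 wide, out to radius 38, z 66..72) at 60, 180 (over the handle) and 300 degrees. Flat neck x -27..-88, 26 wide, z 36..44. Centre of mass about 24 from the axis towards the handle.
- cup_handle (a point): Grip point in the black handle, at cup x -115, y 0, z 40; axes as cup. The handle is a straight bar, x -88..-170, 18 wide (y), 22 high (z 29..51), with flat upright sides: pinch it from above across y. Grip firmly (40 N or more) near x -110, or the cup sags.
- cup_hole (a point): Centre of the neck's vertical 13 mm pin hole, on the neck's upper face: cup x -66, y 0, z 44.
- pin: Loose keeper pin, upright in the hole of the wooden stand, 0.06 kg, 106 long. Origin: its lower tip, on its axis; z up along the pin. Steel shaft of diameter 8 from z = 0 to 58, with a tapered tip over the lowest 12; collar of diameter 24, z = 58 to 62; round red grip of diameter 18, z = 62 to 106. When home the collar lies on the upper ear and the tip is 58 below it.
- pinstand: Wooden block 60 x 60 x 64 high, fixed, with one vertical 13 mm hole, 61 deep, at its centre; the pin's collar rests on its top. Origin: centre of its underside. It swaps places with the spice box between episodes.
- spicebox: Closed wooden spice box with a brass sliding catch, 84 x 104 x 54 high, fixed. Bystander. Origin: centre of its underside.
- trivet: Orange hard silicone trivet, fixed disc of radius 50, 8 thick. Origin: centre of its underside.
- saltbowl: Small blue salt bowl, loose, radius 36, 34 high. Origin: centre of its underside. Bystander.
- pestle: Wooden pestle lying on the marble in front of the mill, loose, 142 long along its x, 32 thick. Origin: under its middle. Bystander.
Things that resemble listed ones, but are neither listed nor needed, are in the scene too. What is meant by the cup is not orange, and is the smaller of those in its own colour.

How it is judged (in metres and radians):
On the way:
1. the cup is up in the mount, turned to the green mark, with its lugs down in the pockets (horizontal distance between cup and mill_seat below 0.005 m and z of cup in the frame of mill_seat between -0.004 and 0.0025 m and horizontal distance between cup_hole and mill_hole below 0.006 m and angle between cup's own z axis and vertical below 0.1 rad), for 0.2 s.
At the end, for the whole second after the job is handed in: Cup within 5 mm sideways of mill_seat, at most 2.5 mm above or 4 below; neck hole within 6 mm sideways of mill_hole; tilt under 0.1 rad. Pin tip within 8 mm sideways of mill_hole, 54 mm or more below it, tilt under 0.15 rad. Both at rest (20 mm/s). Bowl and pestle within 25 mm of start (all of step 1 and horizontal distance between pin and mill_hole below 0.008 m and z of pin in the frame of mill_hole below -0.054 m and angle between pin's own z axis and vertical below 0.15 rad and linear speed of each of cup, pin below 0.02 m/s and distance of each of saltbowl, pestle from where it was at the start of the episode below 0.025 m); the robot touches nothing.
It fails at once if the cup is tipped by more than 0.8 rad (angle between cup's own z axis and vertical above 0.8 rad).
It fails at once if the salt bowl or the pestle is moved by more than 40 mm (distance of any of saltbowl, pestle from where it was at the start of the episode above 0.04 m).
It also fails if it takes over 72 s, if anything falls off the work surface, if the arm or the gripper's body presses on something with over 40 N, if the wrist force passes 120 N, or if a joint passes its speed limit or range.

## Robot

A 6-joint arm with a two-finger parallel gripper is mounted at the origin on the work surface. World frame = base frame: x ahead of the robot, y to its left, z up, the work surface at z = 0. Lengths are in mm, angles in rad, forces in N, time in s.
With the tool pointing down it reaches from about 275 to 1000 mm from the base axis. Payload 8.4 kg.
Tool frame: the origin (TCP) lies on the centre line of the jaws, within the pads' length; the fingertips stand r.tip_reach ahead of it and the grasp point (between the pads) lies 11 mm behind it (r.tip_reach is the distance from the TCP to the fingertips, in mm); z points along the fingers, y is the line along which they close (so a half turn about z gives the same grasp; the last joint's range is limited). The gripper opens to 85 mm and grips with 20 to 120 N. Pads are 22 mm wide; open, the fingers measure 114 mm over their backs; the gripper's body (76 mm by 85 mm) begins 54 mm behind the grasp point. The pads swing forward as they close: fully open they stand 13 mm farther back than shut.
Start: joints at [-1.124, 0.353, 1.633, -0, 1.155, -0.002], TCP at [271.177, -563.108, 239.281] pointing down, gripper open.
Joint ranges: [-2.63, 2.63], [-0.92, 2.1], [0.06, 2.66], [-1.3, 4.44], [0, 2.69], [-3.02, 3.02]. Speed limits (rad/s): [2.22, 2.22, 2.79, 3.14, 3.14, 3.14].

## Interface

Orientations are given as [roll, pitch, yaw] about the fixed x, y, z axes, in that order (R = Rz(yaw) Ry(pitch) Rx(roll)).
In Python, from rig import r gives the robot as it stands.
- The arm moves only by the tool carry_out, never from a script. Its argument "targets" is a list of rows, each an object with "dp": the shift along the tool's x, y, z in mm, a list of three; "yaw": the turn about the tool's z in degrees. A call has 1 to 12 rows; each row is the pose to reach, as a shift and turn from the pose commanded when the call began, along the tool's axes at that moment; what a row does not reach only later rows make up. A row lasts 1/8 s, in which the tool goes at most 62.5 mm and 10.7 degrees, less where a joint would pass 70% of its speed; a pose out of reach is approached as far as the arm can. A call with a gripper value outside its range is refused whole. "fingers" is the opening, from -1 (shut) to 1 (fully open), so that 0 is half open, set as the call begins (left out, the last holds). The fingers move at their own pace and stop on an object; "grip_force" is the grip in N (left out, the last holds). Time passes only in rows, so rows that repeat a pose let the fingers close. It gives the time, the measured TCP pose, the force, the opening and the grip force at its end, in the units of the state.
- r.sense(): the state, without advancing time (a new reading comes with each control period).
- r.grab_frame(name): name is "scene" or "top" or "wrist"; returns the picture (400x640x3 uint8, red, green, blue); there is no depth.
- r.get_calibration(name): a dict with "fx", "fy", "cx", "cy" (pixels), "rvec" (rotation vector, rad) and "tvec" (3), from world to camera coordinates, as OpenCV has them. Camera axes: x right, y down, z forward; pixel columns grow to the right and rows downward; lengths in mm; the calibration is good to about 2 mm. A picture is of the moment at which its call begins: read the wrist's pose just before it. get_calibration takes no time and is no camera call; for the wrist camera it gives the pose at the moment of the call.
- r.sign_off(): hands the job in; it is judged then, once.
The state is a dict: "clock": time; "qpos": joint angles; "qvel": joint speeds; "joint_efforts": joint torques, N m; "eef_pos": TCP position; "tcp_rot": TCP orientation; "contact_force": force on the tool from outside, world axes, zero at the start; "wrist_torque": the same for the moment, N m; "opening": opening from 0.0 (shut) to 1.0 (fully open); "grasp_force": force on a finger pad.
Only numpy, scipy, OpenCV 4.12 (cv2) and the standard library are available. Lean on these libraries where they do the work, as an engineer would, in place of code of your own. Each camera call takes 0.05 s, during which the arm holds its last target. There are 200 camera calls.

## Working session

There is one attempt and no reset: what is moved stays moved. The work goes in short steps, Python scripts to look and compute and a tool call to move; the robot and the scene stay as the last step left them, time stands still between calls to the robot, and variables do not carry over. Pictures are saved under pics/ and viewed, at most 10 in all, crops included, and the job is handed in when it is done.

Besides the shell and the picture viewer there is one more tool, called as name(argument=value, ...) on one line, values as JSON. carry_out: Moves the arm, as the interface text tells. Its arguments: {"type":"object","properties":{"targets":{"type":"array","items":{"type":"object","properties":{"dp":{"type":"array","items":{"type":"number"}},"yaw":{"type":"number"}}}},"fingers":{"type":"number"},"grip_force":{"type":"number"}},"required":["targets"]}

```bash
mkdir -p pics; ls; python3 - <<'E'
from rig import r
import cv2,numpy as np
s=r.sense();print(s, r.tip_reach)
for n in("scene","top","wrist"):
    c=r.get_calibration(n);print(n,c)
    im=r.grab_frame(n);cv2.imwrite(f'pics/{n}0.png',im[:,:,::-1])
E
```

```text
pics
{'clock': 0.0, 'qpos': array([-1.12439154e+00,  3.53628856e-01,  1.63417017e+00, -2.45284753e-06,
        1.15520731e+00, -2.38439218e-03]), 'qvel': array([ 0.00174134, -0.00021092, -0.00061259, -0.00102695, -0.00164364,
       -0.00243996]), 'joint_efforts': array([-3.91579979e-04, -6.05250192e+01, -3.42054820e+01, -6.66104347e-05,
        9.50532267e-03, -8.58597332e-06]), 'eef_pos': array([ 270.96941411, -562.66441756,  238.5583096 ]), 'tcp_rot': array([-3.14017897e+00, -1.12812226e-06,  4.48790169e-01]), 'contact_force': array([-0.8995896 , -0.04884366, -0.60569372]), 'wrist_torque': array([-0.03100579,  0.00502151, -0.02097197]), 'grasp_force': 0.0, 'opening': 0.999285665963585} 8.0
scene {'fx': 432.53803715082717, 'fy': 432.53803715082717, 'cx': 324.9500140232021, 'cy': 193.6740457471217, 'rvec': array([ 2.25392648,  0.63484578, -0.29651998]), 'tvec': array([-544.20307823,  -36.05822894, 1467.80264474])}
top {'fx': 363.76257383366305, 'fy': 363.76257383366305, 'cx': 320.84995362334183, 'cy': 198.78660205185187, 'rvec': array([ 2.18484523, -2.16652483,  0.11193154]), 'tvec': array([  92.28558209,  569.09671948, 1110.21559669])}
wrist {'fx': 319.1175727500361, 'fy': 319.1175727500361, 'cx': 317.51166190684427, 'cy': 197.23030063532295, 'rvec': array([-2.45974894,  1.54344497,  0.21078206]), 'tvec': array([-625.72604663,  -34.89643586,  376.16159797])}
```

View pics/scene0.png

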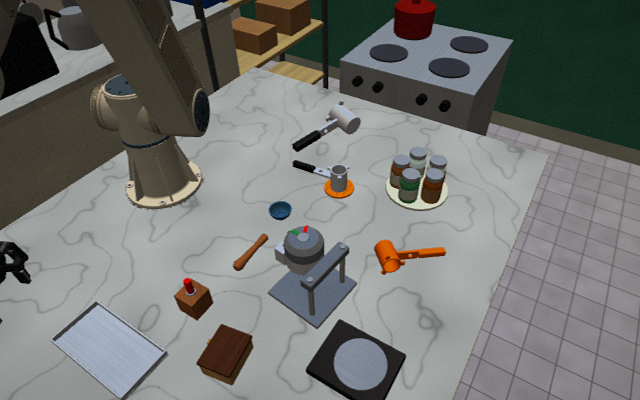

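View pics/top0.png

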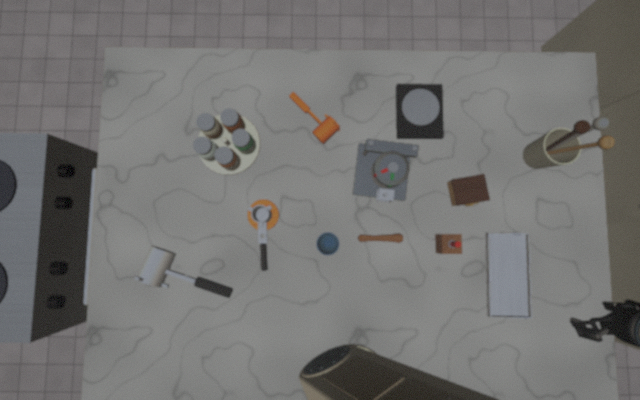

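The scene view shows these things:
- **Candidates for the cup:** the small grey cup with a black handle on the orange trivet, at scene (339,178) and top (262,213). There is also a larger aluminium one lying at scene (345,118) / top (157,267), and an orange one at scene (388,255) / top (327,128). I choose the one on the trivet.
- **Mill:** top (388,170), with its bracket towards the robot.
- **Pin:** stand at top (449,244).
- **Bystanders:** bowl at top (327,243), pestle at top (380,238).

```bash
cat > h.py <<'E'
from rig import r
import cv2,numpy as np
def cal(n):
    c=r.get_calibration(n);K=np.array([[c['fx'],0,c['cx']],[0,c['fy'],c['cy']],[0,0,1.]])
    return K,cv2.Rodrigues(np.array(c['rvec']))[0],np.array(c['tvec'])
def ray(C,uv):
    K,R,t=C;d=R.T@np.linalg.solve(K,[uv[0],uv[1],1.]);return -R.T@t,d/np.linalg.norm(d)
def plane(C,uv,z):
    o,d=ray(C,uv);return o+d*(z-o[2])/d[2]
def tri(*obs):
    A=np.zeros((3,3));b=np.zeros(3);L=[ray(C,uv) for C,uv in obs]
    for o,d in L:
        P=np.eye(3)-np.outer(d,d);A+=P;b+=P@o
    x=np.linalg.solve(A,b);res=[np.linalg.norm((np.eye(3)-np.outer(d,d))@(x-o)) for o,d in L]
    return x,max(res)
def proj(C,p):
    K,R,t=C;q=K@(R@np.array(p,float)+t);return q[:2]/q[2]
def mask(im,kind):
    h,s,v=cv2.split(cv2.cvtColor(im,cv2.COLOR_RGB2HSV))
    return {'red':((h<6)|(h>172))&(s>170)&(v>70),'green':(h>45)&(h<80)&(s>120)&(v>50),'orange':(h>7)&(h<16)&(s>200)&(v>120),
     'black':(v<50),'blue':(h>95)&(h<115)&(s>100)&(v>40)}[kind].astype(np.uint8)
def blobs(im,kind,box,amin=6):
    x0,y0,x1,y1=box;m=mask(im,kind);k=np.zeros_like(m);k[y0:y1,x0:x1]=m[y0:y1,x0:x1]
    n,l,st,c=cv2.connectedComponentsWithStats(k);
    return [(np.round(c[i],1),st[i][4],st[i][:4]) for i in range(1,n) if st[i][4]>=amin]
E
python3 - <<'E'
from h import *
T=cal('top');S=cal('scene');W=cal('wrist')
t=cv2.imread('pics/top0.png')[:,:,::-1];s=cv2.imread('pics/scene0.png')[:,:,::-1]
for k in('red','green','black','orange','blue'):
    print(k,'T',*blobs(t,k,(240,120,480,285)),sep='\n ');print(' S',*blobs(s,k,(160,120,380,320)),sep='\n ')
print('cup',plane(T,(262,213),83),'trivet',plane(T,(263,214),8),'drum',plane(T,(390,170),194),'brk',plane(T,(385,196),118),'pin',plane(T,(454,244),112))
print('bowl',plane(T,(328,244),34),'pestle',plane(T,(362,238),16),plane(T,(402,238),16))
print('cup handle',plane(T,(264,268),59),'cup by scene',plane(S,(339,168),83))
K,R,t=W;e=r.sense();print('cam in world',-R.T@t,'tcp',e['eef_pos'],'camera x,z dir',R[0],R[2])
E
```

```text
red
 T
 S
 (array([305. , 228.7]), np.int32(20), array([303, 226,   5,   6], dtype=int32))
 (array([187.6, 284.8]), np.int32(82), array([184, 278,   8,  16], dtype=int32))
green
 T
 S
 (array([294.9, 231.8]), np.int32(23), array([292, 230,   7,   5], dtype=int32))
black
 T
 (array([419.2, 129.7]), np.int32(609), array([398, 120,  44,  18], dtype=int32))
 S
 (array([201.2, 125.6]), np.int32(142), array([194, 120,  15,  17], dtype=int32))
 (array([306.5, 140.6]), np.int32(259), array([293, 131,  28,  20], dtype=int32))
 (array([165.1, 138.2]), np.int32(35), array([160, 135,  11,   8], dtype=int32))
 (array([178., 135.]), np.int32(9), array([174, 135,   9,   1], dtype=int32))
 (array([303.3, 166.1]), np.int32(143), array([293, 161,  22,  12], dtype=int32))
 (array([279.9, 218.1]), np.int32(18), array([274, 217,  12,   3], dtype=int32))
 (array([305.3, 257.4]), np.int32(265), array([285, 245,  39,  20], dtype=int32))
 (array([324.9, 273.2]), np.int32(192), array([301, 250,  48,  42], dtype=int32))
 (array([202.2, 304.3]), np.int32(282), array([192, 290,  21,  29], dtype=int32))
orange
 T
[... 404 characters left out ...]
], dtype=int32))
cup [519.17232698 271.09116399  83.        ] trivet [520.18879252 279.46080267   8.        ] drum [631.63780281 -87.10304957 194.        ] brk [569.23590264 -87.02043743 118.        ] pin [ 433.36312193 -284.83144103  112.        ]
bowl [428.36251895  74.04585386  34.        ] pestle [447.31966957 -32.64224395  16.        ] [ 448.31857061 -157.90616131   16.        ]
cup handle [356.57253402 264.99812802  59.        ] cup by scene [518.10734419 284.96060235  83.        ]
cam in world [ 332.83043837 -534.1012209   371.92802808] tcp [ 271.01160533 -562.78885495  238.73314087] camera x,z dir [ 4.35017377e-01 -9.00421986e-01  3.58044194e-04] [-0.24152109 -0.1170682  -0.96330815]
```

```bash
cat >> h.py <<'E'
from scipy.spatial.transform import Rotation as Ro
def go(p,yaw,src=None,syaw=None):
    "shift in tool axes, turn in deg, from the present pose (or src, syaw deg) to world p, world yaw deg"
    s=r.sense();src=s['eef_pos'] if src is None else np.array(src,float)
    rot=Ro.from_euler('xyz',s['tcp_rot']) if syaw is None else Ro.from_euler('xyz',[180,0,syaw],degrees=True)
    y0=np.degrees(s['tcp_rot'][2]) if syaw is None else syaw
    print('dp',np.round(rot.inv().apply(np.array(p,float)-src),1),'yaw',round(-((yaw-y0+180)%360-180),1))
E
python3 - <<'E'
from h import *
go((560,-87,350),180,(271.2,-563.1,239.3),25.7)
E
```

```text
dp [ 466.7 -303.8 -110.7] yaw -154.3
```

carry_out(targets=[{"dp": [467, -304, -111], "yaw": -154.3}, {"dp": [467, -304, -111], "yaw": -154.3}, {"dp": [467, -304, -111], "yaw": -154.3}, {"dp": [467, -304, -111], "yaw": -154.3}, {"dp": [467, -304, -111], "yaw": -154.3}, {"dp": [467, -304, -111], "yaw": -154.3}, {"dp": [467, -304, -111], "yaw": -154.3}, {"dp": [467, -304, -111], "yaw": -154.3}, {"dp": [467, -304, -111], "yaw": -154.3}, {"dp": [467, -304, -111], "yaw": -154.3}, {"dp": [467, -304, -111], "yaw": -154.3}, {"dp": [467, -304, -111], "yaw": -154.3}])

```text
clock: 1.65
eef_pos: [560.0, -86.1, 349.9]
tcp_rot: [-3.141, -0.001, 2.706]
contact_force: [0.1, 0.5, -0.4]
opening: 1.001
grasp_force: 0.0
```

carry_out(targets=[{"dp": [0, 0, 0], "yaw": -10}, {"dp": [0, 0, 0], "yaw": -20}, {"dp": [0, 0, 0], "yaw": -25}, {"dp": [0, 0, 0], "yaw": -25}])

```text
clock: 2.15
eef_pos: [559.9, -86.6, 350.0]
tcp_rot: [3.142, -0.0, 3.134]
contact_force: [0.8, 0.7, 1.0]
opening: 0.999
grasp_force: 0.0
```

```bash
python3 - <<'E'
from h import *
import pickle
s=r.sense();print(s['eef_pos'],np.degrees(s['tcp_rot']))
W=cal('wrist');im=r.grab_frame('wrist');cv2.imwrite('pics/w1.png',im[:,:,::-1]);pickle.dump(W,open('w1.pkl','wb'))
for k in('red','green'):print(k,*blobs(im,k,(0,0,640,400),20),sep='\n ')
E
```

```text
[559.86573556 -86.58371609 350.03817582] [ 1.79995811e+02 -2.82386602e-02  1.79588237e+02]
red
 (array([131.2,  55.3]), np.int32(405), array([116,  46,  34,  19], dtype=int32))
 (array([333.7, 253.7]), np.int32(147), array([324, 248,  20,  13], dtype=int32))
green
 (array([315.5, 209.3]), np.int32(71), array([312, 204,   8,  11], dtype=int32))
 (array([312.8, 239.5]), np.int32(159), array([308, 231,  11,  18], dtype=int32))
 (array([615., 280.]), np.int32(427), array([599, 267,  40,  36], dtype=int32))
```

View pics/w1.png

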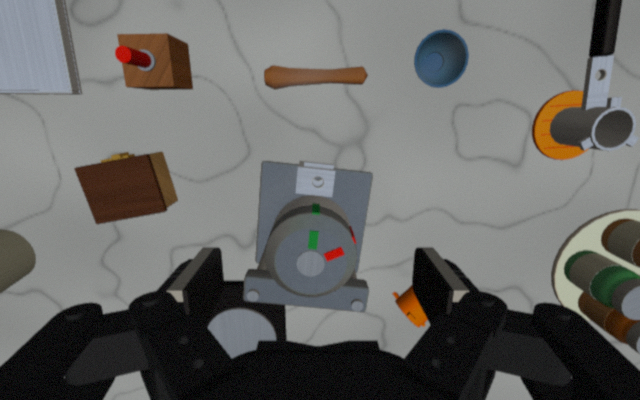

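View w1 shows the bracket hole at (318,182), the green stripe at (313,240), the red stripe at (334,254), the pin head at (131,55) and the cup on the trivet at the right (605,128). I'll move sideways to get a second view.

carry_out(targets=[{"dp": [0, 60, 0], "yaw": -0.4}, {"dp": [0, 120, 0], "yaw": -0.4}, {"dp": [0, 150, 0], "yaw": -0.4}, {"dp": [0, 150, 0], "yaw": -0.4}, {"dp": [0, 150, 0], "yaw": -0.4}])

```text
clock: 2.82
eef_pos: [560.9, 62.9, 350.2]
tcp_rot: [-3.141, -0.0, 3.141]
contact_force: [-0.1, -0.1, 0.2]
opening: 0.996
grasp_force: 0.0
```

```bash
python3 - <<'E'
from h import *
import pickle
s=r.sense();print(s['eef_pos'],np.degrees(s['tcp_rot']))
W=cal('wrist');im=r.grab_frame('wrist');cv2.imwrite('pics/w2.png',im[:,:,::-1]);pickle.dump(W,open('w2.pkl','wb'))
for k in('red','green'):print(k,*blobs(im,k,(0,0,640,400),20),sep='\n ')
E
```

```text
[560.93037103  62.89459081 350.17688769] [-1.79971665e+02 -1.38811742e-02  1.79985504e+02]
red
 (array([12.4, 54.5]), np.int32(279), array([ 0, 47, 28, 16], dtype=int32))
 (array([211.7, 233.7]), np.int32(95), array([206, 227,  13,  15], dtype=int32))
 (array([182.5, 252.7]), np.int32(148), array([173, 246,  20,  14], dtype=int32))
green
 (array([171. , 208.1]), np.int32(79), array([162, 203,  20,  11], dtype=int32))
 (array([159.7, 238.2]), np.int32(169), array([155, 229,  10,  19], dtype=int32))
 (array([507.8, 278.7]), np.int32(348), array([492, 268,  39,  27], dtype=int32))
```

View pics/w2.png

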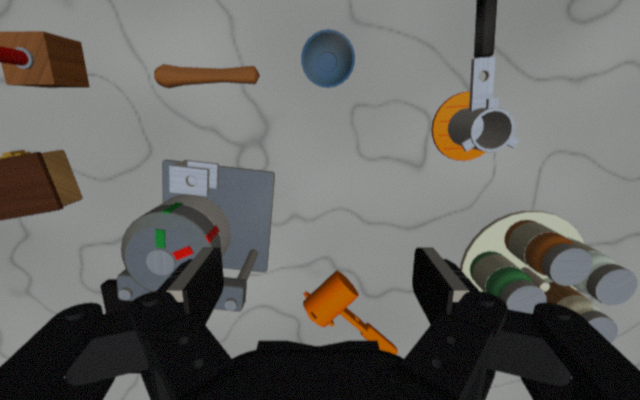

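View w2 shows the cup rim at (492,129), its neck hole at (484,75), the bracket hole at (190,181), the drum knob at (160,262) and the stripes at (160,238) and (182,253). The neck hole, rim lugs and black handle confirm it is the small aluminium cup.

```bash
cat > m.py <<'E'
from h import *
import pickle
I=[cv2.imread(f'pics/w{i}.png')[:,:,::-1].copy() for i in(1,2)];C=[pickle.load(open(f'w{i}.pkl','rb')) for i in(1,2)]
def dark(im,uv,h=7,f=None):
    "centroid of darker spot in a bright plate"
    x,y=uv;g=cv2.cvtColor(im,cv2.COLOR_RGB2GRAY)[y-h:y+h+1,x-h:x+h+1]
    t,m=cv2.threshold(g,0,1,cv2.THRESH_BINARY_INV+cv2.THRESH_OTSU)
    n,l,st,c=cv2.connectedComponentsWithStats(m.astype(np.uint8))
    i=min(range(1,n),key=lambda i:np.hypot(*(c[i]-h)) if st[i][4]>4 else 99)
    return c[i]+[x-h,y-h],st[i][4]
def light(im,uv,h,thr=None):
    x,y=uv;g=cv2.GaussianBlur(cv2.cvtColor(im,cv2.COLOR_RGB2GRAY),(3,3),0)
    return g[y-h:y+h+1,x-h:x+h+1]
if __name__=='__main__':
    for nm,a,b in(('brkhole',(318,182),(190,181)),('neckhole',(601,74),(484,75))):
        p=[dark(I[0],a),dark(I[1],b)];print(nm,p,*tri((C[0],p[0][0]),(C[1],p[1][0])))
    for nm,a,b in(('green',(312.8,239.5),(159.7,238.2)),('red',(333.7,253.7),(182.5,252.7))):
        print(nm,*tri((C[0],a),(C[1],b)))
    print('knob',*tri((C[0],(310.5,263.5)),(C[1],(160,263))))
    print('rim',*tri((C[0],(614,128)),(C[1],(491.5,129.5))))
    v=np.hstack([cv2.resize(q,None,fx=5,fy=5,interpolation=cv2.INTER_CUBIC) for q in(I[0][225:290,270:350],I[1][95:160,450:530])])
    w=np.vstack([v]);cv2.imwrite('pics/c1.png',w[:,:,::-1]);print(w.shape)
E
python3 m.py
```

```text
brkhole [(array([318.72, 185.2 ]), np.int32(25)), (array([188.14705882, 181.82352941]), np.int32(34))] [576.25438222 -86.23501059 127.59679002] 1.2636800511860382
neckhole [(array([601.76363636,  73.81818182]), np.int32(55)), (array([485.85,  74.7 ]), np.int32(40))] [452.27879466 277.81182863  45.90169854] 0.07902343013630525
green [616.23101161 -92.43189817 193.88101057] 0.04499776899094093
red [631.61831194 -71.86519064 193.85683468] 0.1171983609286778
knob [641.95721558 -94.96133328 195.02367105] 0.4330260391155339
rim [518.33198637 274.1481121   85.59902322] 0.3020900062263381
(325, 800, 3)
```

View pics/c1.png

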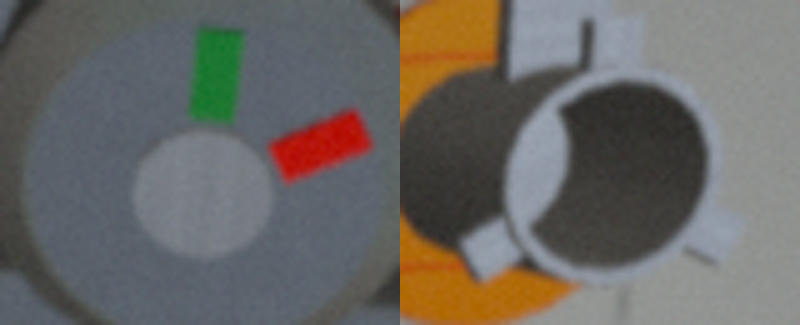

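The crop shows the knob centre at w1 (310.6,263.6), clear stripes, and the cup rim centre at w2 (492.6,130) with its lugs. From these the mill axis is at about (642,-95) with yaw about -5.8°, and the cup yaw is about -3°. I'll go above the handle.

carry_out(targets=[{"dp": [156, 217, 200], "yaw": 3.2}, {"dp": [156, 217, 200], "yaw": 3.2}, {"dp": [156, 217, 200], "yaw": 3.2}, {"dp": [156, 217, 200], "yaw": 3.2}, {"dp": [156, 217, 200], "yaw": 3.2}, {"dp": [156, 217, 200], "yaw": 3.2}, {"dp": [156, 217, 200], "yaw": 3.2}, {"dp": [156, 217, 200], "yaw": 3.2}, {"dp": [156, 217, 200], "yaw": 3.2}], fingers=0)

```text
clock: 4.0
eef_pos: [406.3, 279.8, 151.3]
tcp_rot: [3.141, 0.002, 3.085]
contact_force: [-0.0, 0.1, 0.4]
opening: 0.5
grasp_force: 0.0
```

```bash
python3 - <<'E'
from h import *
from m import C
import pickle
s=r.sense();print(s['eef_pos'],np.degrees(s['tcp_rot']),s['opening'])
W=cal('wrist');im=r.grab_frame('wrist');cv2.imwrite('pics/w3.png',im[:,:,::-1]);pickle.dump(W,open('w3.pkl','wb'))
for p in((452.5,277.5,52),(519,274,83),(404,280,59)):print(np.round(proj(W,p)))
for c,uv in zip(C,((318.5,182),(190.5,181))):print('brk',plane(c,uv,118))
for c,uv in zip(C,((601.8,73.8),(485,74.7))):print('neck',plane(c,uv,52))
for c,uv in zip(C,((614,128),(492.6,130))):print('rim',plane(c,uv,83))
E
```

```text
[406.31262346 279.81675504 151.34026102] [1.79938683e+02 9.69078062e-02 1.76736010e+02] 0.49950837520216823
[319. 256.]
[319. 354.]
[319. 200.]
brk [576.00055518 -86.48815442 118.        ]
brk [576.17180844 -87.21218956 118.        ]
neck [452.89051501 272.76135333  52.        ]
neck [452.77054963 273.73535919  52.        ]
rim [518.19891707 276.49106685  83.        ]
rim [519.40253057 276.98277461  83.        ]
```

View pics/w3.png

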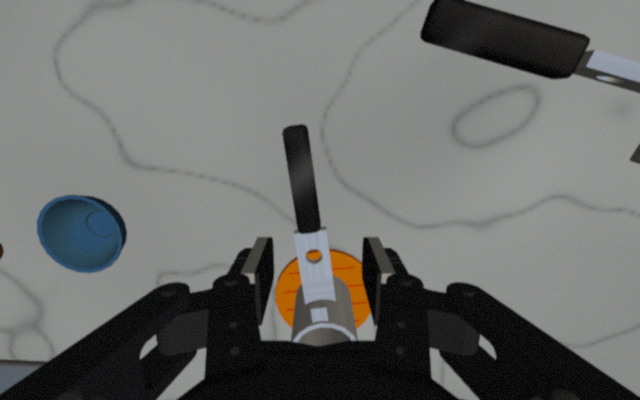

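View w3 shows the handle running from (294,128) to (311,230), turned a little from the tool axis, with the neck hole at (314,256).

```bash
python3 - <<'E'
from h import *
import pickle
W=pickle.load(open('w3.pkl','rb'));im=cv2.imread('pics/w3.png')[:,:,::-1]
m=mask(im,'black');m[:, :270]=0;m[:,330:]=0;m[:115]=0;m[228:]=0
rows=[y for y in range(135,226,6)]
P=np.array([plane(W,(np.nonzero(m[y])[0].mean(),y),59)for y in rows])
k=np.polyfit(P[:,0],P[:,1],1);a=np.degrees(np.arctan(k[0]));print('cup yaw',a,'res',np.std(P[:,1]-np.polyval(k,P[:,0])))
n=plane(W,(314.3,255.8),52);print('neckhole',n, 'line y there',np.polyval(k,n[0]))
d=np.array([np.cos(np.radians(a)),np.sin(np.radians(a))])
for back in(66,):print('cup origin',n[:2]+66*d,'grip',n[:2]-49*d)
print('handle end', plane(W,(294.5,126),59),'inner',plane(W,(310.5,231),59))
g=n[:2]-49*d
go((g[0],g[1],37),180+a)
E
```

```text
cup yaw 5.945690344576222 res 2.874916796984489
neckhole [452.381063   273.91300421  52.        ] line y there 274.4833915894886
cup origin [518.02601793 280.74966218] grip [403.64465707 268.8373036 ]
handle end [350.09640972 266.27101316  59.        ] inner [428.24586441 272.51125522  59.        ]
dp [  2.  -11.2 114.2] yaw -9.2
```

```bash
python3 - <<'E'
from h import *
import pickle
W=pickle.load(open('w3.pkl','rb'));im=cv2.imread('pics/w3.png')[:,:,::-1]
g=cv2.cvtColor(im,cv2.COLOR_RGB2GRAY);P=[]
for y in range(135,226,6):
    x=np.nonzero(g[y,270:335]<90)[0]+270
    p=plane(W,((x.min()+x.max())/2,y),59);P.append(p);print(y,x.min(),x.max(),p[:2].round(1))
P=np.array(P);k=np.polyfit(P[:,0],P[:,1],1);print(np.degrees(np.arctan(k[0])),np.polyval(k,[404,452.4,518]))
E
```

```text
135 283 308 [356.2 266.5]
141 284 309 [360.4 266.9]
147 284 309 [364.6 266.6]
153 285 310 [368.8 267. ]
159 286 311 [373.1 267.4]
165 287 312 [377.4 267.8]
171 288 313 [381.8 268.2]
177 289 313 [386.2 268.2]
183 290 314 [390.7 268.7]
189 291 315 [395.2 269.1]
195 292 316 [399.8 269.5]
201 293 317 [404.4 269.9]
207 294 318 [409.1 270.4]
213 295 319 [413.8 270.8]
219 296 319 [418.5 270.9]
225 297 320 [423.3 271.3]
4.325631702780098 [269.82885551 273.48984504 278.45184739]
```

carry_out(targets=[{"dp": [2.2, -9.9, 40], "yaw": -7.6}, {"dp": [2.2, -9.9, 80], "yaw": -7.6}, {"dp": [2.2, -9.9, 105], "yaw": -7.6}, {"dp": [2.2, -9.9, 114.3], "yaw": -7.6}, {"dp": [2.2, -9.9, 114.3], "yaw": -7.6}, {"dp": [2.2, -9.9, 114.3], "yaw": -7.6}])

```text
clock: 4.8
eef_pos: [403.0, 271.0, 37.0]
tcp_rot: [3.141, 0.002, -3.064]
contact_force: [-1.0, 0.1, -0.2]
opening: 0.505
grasp_force: 0.0
```

carry_out(targets=[{"dp": [0, 0, 0], "yaw": 0}, {"dp": [0, 0, 0], "yaw": 0}, {"dp": [0, 0, 0], "yaw": 0}, {"dp": [0, 0, 0], "yaw": 0}, {"dp": [0, 0, 0], "yaw": 0}, {"dp": [0, 0, 0], "yaw": 0}], fingers=-1, grip_force=80)

```text
clock: 5.55
eef_pos: [402.4, 270.8, 36.2]
tcp_rot: [3.141, 0.001, -3.064]
contact_force: [-1.2, 1.1, 6.3]
opening: 0.201
grasp_force: 79.6
```

carry_out(targets=[{"dp": [0, 0, -15], "yaw": 0}, {"dp": [0, 0, -40], "yaw": 0}, {"dp": [0, 0, -70], "yaw": 0}, {"dp": [0, 0, -80], "yaw": 0}, {"dp": [0, 0, -80], "yaw": 0}, {"dp": [0, 0, -80], "yaw": 0}, {"dp": [0, 0, -80], "yaw": 0}])

```text
clock: 6.42
eef_pos: [401.5, 270.2, 115.0]
tcp_rot: [-3.141, -0.002, -3.064]
contact_force: [-0.4, 0.0, -1.4]
opening: 0.198
grasp_force: 78.6
```

```bash
python3 - <<'E'
from h import *
import pickle
s=r.sense();print(s['eef_pos'],np.degrees(s['tcp_rot']),s['opening'],s['grasp_force'],s['contact_force'])
W=cal('wrist');im=r.grab_frame('wrist');S=cal('scene');sc=r.grab_frame('scene')
cv2.imwrite('pics/w4.png',np.hstack([im[150:400,200:440],cv2.resize(sc[120:220,260:380],None,fx=2.5,fy=2.5)])[:,:,::-1]);cv2.imwrite('pics/w4f.png',im[:,:,::-1]);pickle.dump((W,s),open('w4.pkl','wb'))
E
```

```text
[401.54762131 270.17187578 115.04257995] [-1.79948056e+02 -9.36970812e-02 -1.75571163e+02] 0.1979927260426305 78.56934785842896 [-0.35910157  0.02496047 -1.42283112]
```

View pics/w4.png

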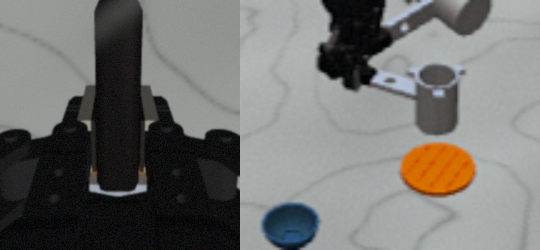

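The cup is lifted upright: rim at scene about (339,149), hanging level. I'll carry it to the mill's +y side with the handle turned to the red mark.

carry_out(targets=[{"dp": [-10, -8, 0], "yaw": 3}, {"dp": [-30, -26, 0], "yaw": 10}, {"dp": [-55, -46, 0], "yaw": 19}, {"dp": [-80, -68, 0], "yaw": 28}, {"dp": [-105, -90, 0], "yaw": 38}, {"dp": [-130, -111, 0], "yaw": 48}, {"dp": [-155, -132, 0], "yaw": 57}, {"dp": [-175, -149, 0], "yaw": 64}, {"dp": [-188, -160, 0], "yaw": 68.5}, {"dp": [-193.4, -164.5, 0], "yaw": 70.6}, {"dp": [-193.4, -164.5, 0], "yaw": 70.6}, {"dp": [-193.4, -164.5, 0], "yaw": 70.6}])

```text
clock: 8.02
eef_pos: [607.1, 121.7, 115.9]
tcp_rot: [-3.141, -0.0, 1.988]
contact_force: [0.2, 0.6, -1.6]
opening: 0.196
grasp_force: 78.5
```

```bash
python3 - <<'E'
from h import *
s=r.sense();e=s['eef_pos'];y=s['tcp_rot'][2];print(e,np.degrees(s['tcp_rot']),s['contact_force'])
S=cal('scene');sc=r.grab_frame('scene');T=cal('top');tp=r.grab_frame('top')
cup=e+np.array([-116*np.cos(y),-116*np.sin(y),-28.2]);print('cup',cup)
a=proj(S,cup+[0,0,75]);b=proj(T,cup+[0,0,75]);print(a,b)
def crop(im,p,h,f):
    x,y0=p.astype(int);return cv2.resize(im[y0-h:y0+h,x-h:x+h],None,fx=f,fy=f,interpolation=cv2.INTER_CUBIC)
A=crop(sc,a,40,5);B=crop(tp,b,40,5)
print('crop origins',a.astype(int)-40,b.astype(int)-40);cv2.imwrite('pics/c5.png',np.hstack([A,B])[:,:,::-1])
E
```

```text
[607.09213144 121.7278183  115.8535905 ] [-1.79969167e+02 -1.66264693e-02  1.13884789e+02] [ 0.19500948  0.59373949 -1.64427434]
cup [654.06039895  15.6618867   87.6535905 ]
[331.58393492 219.19502755] [350.76330456 163.65201339]
crop origins [291 179] [310 123]
```

View pics/c5.png

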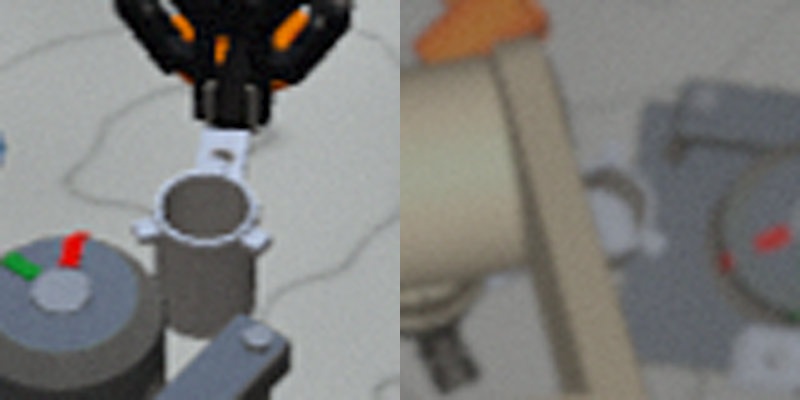

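The crop shows the cup rim centre at scene (332.4,220.4), the neck hole at (335.8,210.4), the mill knob at (303.4,237) and the orange lookalike clear of the path. I'll check the cup against the mill in this same view.

```bash
python3 - <<'E'
from h import *
S=cal('scene')
im=r.grab_frame('scene')
print(blobs(im,'red',(285,200,330,260)),blobs(im,'green',(285,200,330,260)))
print('pred knob',proj(S,(641.8,-94.3,194)),'rim at z',plane(S,(332.4,220.4),162.6),'knob at z',plane(S,(303.4,237),194))
a=np.radians(-6.2)
for t in(113.8,173.8):
    t=np.radians(t);print(proj(S,(641.8+25.6*np.cos(t),-94.3+25.6*np.sin(t),194)))
print('neckhole',plane(S,(335.8,210.4),87.7+44), 'pred',[654.06+66*np.cos(np.radians(113.9)),15.66+66*np.sin(np.radians(113.9))])
E
```

```text
[(array([305. , 228.6]), np.int32(21), array([303, 226,   5,   6], dtype=int32))] [(array([294.7, 231.8]), np.int32(24), array([291, 230,   8,   5], dtype=int32))]
pred knob [303.01654845 237.03868059] rim at z [658.01777749  13.15328058 162.6       ] knob at z [642.51099248 -93.73036755 194.        ]
[304.8927136 229.0695922]
[294.84862642 232.14292575]
neckhole [631.45671718  74.74826164 131.7       ] pred [np.float64(627.320655272529), np.float64(76.00076104546142)]
```

```bash
python3 - <<'E'
from h import *
S=cal('scene');T=cal('top')
print(tri((S,(332.4,220.4)),(T,(349.2,166))))
for z in(155,159,162.6):print(plane(S,(332.4,220.4),z),plane(T,(349.2,166),z))
print('handle: neck z',[plane(S,(335.8,210.4),z) for z in (125,128,131.7)])
im=r.grab_frame('top');print('stripes T top pred',proj(T,(631.6,-71.9,194)));
h=cv2.cvtColor(im,cv2.COLOR_RGB2HSV);m=((h[...,0]<8)|(h[...,0]>172))&(h[...,1]>110);m[:150]=0;m[200:]=0;m[:,:360]=0;m[:,400:]=0
n,l,st,c=cv2.connectedComponentsWithStats(m.astype(np.uint8));print(c[1:],st[1:,4])
E
```

```text
(array([651.16206945,  20.35379578, 151.87276333]), np.float64(2.1264534041932635))
[654.28008574  19.28312341 155.        ] [648.85085617  19.35349759 155.        ]
[656.24729192  16.05689034 159.        ] [648.09668716  19.69350297 159.        ]
[658.01777749  13.15328058 162.6       ] [647.41793506  19.99950781 162.6       ]
handle: neck z [array([628.07056454,  80.44612003, 125.        ]), array([629.58675229,  77.89484015, 128.        ]), array([631.45671718,  74.74826164, 131.7       ])]
stripes T top pred [384.35278175 169.96147166]
[[384.  170.5]
 [374.6 175.2]] [18  5]
```

carry_out(targets=[{"dp": [0, 0, 15], "yaw": 0}, {"dp": [0, 0, 40], "yaw": 0}, {"dp": [0, 0, 58], "yaw": 0}, {"dp": [0, 0, 63], "yaw": 0}, {"dp": [0, 0, 63], "yaw": 0}, {"dp": [-10, -6, 63], "yaw": 0}, {"dp": [-25, -15, 63], "yaw": 0}, {"dp": [-40, -24, 63], "yaw": 0}, {"dp": [-50, -29.6, 63], "yaw": 0}, {"dp": [-50, -29.6, 63], "yaw": 0}])

```text
clock: 9.48
eef_pos: [600.7, 62.6, 53.1]
tcp_rot: [3.142, 0.0, 1.985]
contact_force: [0.4, 1.3, -1.7]
opening: 0.197
grasp_force: 78.5
```

carry_out(targets=[{"dp": [-6, -3.5, 0], "yaw": 0}, {"dp": [-16, -9.5, 0], "yaw": 0}, {"dp": [-28, -16.5, 0], "yaw": 0}, {"dp": [-38, -22.5, 0], "yaw": 0}, {"dp": [-45.3, -26.8, 0], "yaw": 0}, {"dp": [-45.3, -26.8, 0], "yaw": 0}, {"dp": [-45.3, -26.8, 0], "yaw": 0}])

```text
clock: 10.35
eef_pos: [594.7, 11.6, 53.0]
tcp_rot: [3.141, -0.0, 1.987]
contact_force: [0.1, 0.1, -2.0]
opening: 0.198
grasp_force: 78.5
```

carry_out(targets=[{"dp": [0, 0, -8], "yaw": 0}, {"dp": [0, 0, -16], "yaw": 0}, {"dp": [0, 0, -20], "yaw": 0}, {"dp": [0, 0, -24], "yaw": 0}, {"dp": [0, 0, -24], "yaw": 0}])

```text
clock: 10.98
eef_pos: [594.8, 11.6, 77.4]
tcp_rot: [3.141, 0.0, 1.987]
contact_force: [0.3, -0.3, -2.5]
opening: 0.198
grasp_force: 78.5
```

carry_out(targets=[{"dp": [0, 0, -4], "yaw": 0}, {"dp": [0, 0, -8], "yaw": 0}, {"dp": [0, 0, -12], "yaw": 0}, {"dp": [0, 0, -14], "yaw": 0}, {"dp": [0, 0, -14], "yaw": 0}, {"dp": [0, 0, -14], "yaw": 0}])

```text
clock: 11.72
eef_pos: [594.5, 11.5, 90.9]
tcp_rot: [-3.141, -0.0, 1.987]
contact_force: [-0.9, -0.7, -1.6]
opening: 0.198
grasp_force: 78.5
```

carry_out(targets=[{"dp": [-0.6, -12.1, 0], "yaw": -6}, {"dp": [-2.5, -24.1, 0], "yaw": -12}, {"dp": [-5.7, -35.8, 0], "yaw": -18}, {"dp": [-10, -47.2, 0], "yaw": -24}, {"dp": [-15.5, -58, 0], "yaw": -30}, {"dp": [-15.5, -58, 0], "yaw": -30}])

```text
clock: 12.48
eef_pos: [547.2, -26.5, 90.8]
tcp_rot: [-3.141, -0.001, 2.509]
contact_force: [-0.3, 0.8, -1.5]
opening: 0.199
grasp_force: 78.5
```

carry_out(targets=[{"dp": [-0.6, -12.1, 0], "yaw": -6}, {"dp": [-2.5, -24.1, 0], "yaw": -12}, {"dp": [-5.7, -35.8, 0], "yaw": -18}, {"dp": [-10, -47.2, 0], "yaw": -24}, {"dp": [-15.5, -58, 0], "yaw": -30}, {"dp": [-15.5, -58, 0], "yaw": -30}])

```text
clock: 13.22
eef_pos: [526.4, -82.3, 91.0]
tcp_rot: [-3.142, 0.0, 3.03]
contact_force: [0.5, 0.6, -1.0]
opening: 0.198
grasp_force: 78.5
```

carry_out(targets=[{"dp": [0, 0, 2], "yaw": 0}, {"dp": [0, 0, 4], "yaw": 0}, {"dp": [0, 0, 5], "yaw": 0}, {"dp": [0, 0, 5], "yaw": 0}])

```text
clock: 13.72
eef_pos: [526.0, -81.8, 85.8]
tcp_rot: [3.142, -0.0, 3.034]
contact_force: [-0.4, 1.2, -2.7]
opening: 0.195
grasp_force: 78.5
```

carry_out(targets=[{"dp": [0, 0, 1.5], "yaw": 0}, {"dp": [0, 0, 3], "yaw": 0}, {"dp": [0, 0, 3], "yaw": 0}, {"dp": [0, 0, 3], "yaw": 0}])

```text
clock: 14.22
eef_pos: [526.1, -82.1, 83.0]
tcp_rot: [-3.142, 0.0, 3.034]
contact_force: [-0.8, -0.9, -1.4]
opening: 0.199
grasp_force: 78.5
```

carry_out(targets=[{"dp": [0, 0, 1], "yaw": 0}, {"dp": [0, 0, 2], "yaw": 0}, {"dp": [0, 0, 2], "yaw": 0}, {"dp": [0, 0, 2], "yaw": 0}])

```text
clock: 14.72
eef_pos: [526.2, -82.1, 81.1]
tcp_rot: [3.142, 0.0, 3.034]
contact_force: [-1.7, -0.8, 0.9]
opening: 0.198
grasp_force: 78.8
```

carry_out(targets=[{"dp": [0, 0, 1], "yaw": 0}, {"dp": [0, 0, 1], "yaw": 0}])

```text
clock: 14.98
eef_pos: [526.4, -82.1, 80.4]
tcp_rot: [-3.142, 0.001, 3.034]
contact_force: [-2.5, 0.0, 5.1]
opening: 0.196
grasp_force: 79.5
```

carry_out(targets=[{"dp": [0, 0, 1], "yaw": 0}, {"dp": [0, 0, 1], "yaw": 0}])

```text
clock: 15.22
eef_pos: [526.6, -82.1, 79.7]
tcp_rot: [-3.142, 0.001, 3.034]
contact_force: [-4.7, 0.8, 10.0]
opening: 0.197
grasp_force: 80.1
```

carry_out(targets=[{"dp": [0, 0, 0], "yaw": 0}, {"dp": [0, 0, 0], "yaw": 0}, {"dp": [0, 0, 0], "yaw": 0}, {"dp": [0, 0, 0], "yaw": 0}], fingers=0)

```text
clock: 15.72
eef_pos: [526.1, -82.0, 78.9]
tcp_rot: [3.142, -0.0, 3.034]
contact_force: [0.8, -0.2, -0.5]
opening: 0.497
grasp_force: 0.0
```

carry_out(targets=[{"dp": [0, 0, -20], "yaw": 0}, {"dp": [0, 0, -70], "yaw": 0}, {"dp": [20, 0, -120], "yaw": 0}, {"dp": [20, 0, -170], "yaw": 0}, {"dp": [20, 0, -170], "yaw": 0}, {"dp": [20, 0, -170], "yaw": 0}, {"dp": [20, 0, -170], "yaw": 0}])

```text
clock: 16.6
eef_pos: [505.4, -79.7, 247.5]
tcp_rot: [3.141, -0.003, 3.034]
contact_force: [0.2, -0.6, -0.1]
opening: 0.5
grasp_force: 0.0
```

```bash
python3 - <<'E'
from h import *
import pickle
s=r.sense();print(s['clock'],s['eef_pos'],np.degrees(s['tcp_rot']))
W=cal('wrist');im=r.grab_frame('wrist');cv2.imwrite('pics/w6.png',im[:,:,::-1]);pickle.dump(W,open('w6.pkl','wb'))
print(proj(W,(576.2,-87.2,118)),proj(W,(641.8,-94.3,194)))
S=r.grab_frame('scene');A=cv2.resize(S[205:285,255:335],(400,400),interpolation=cv2.INTER_CUBIC)
x,y=proj(W,(560,-86,110)).astype(int);x=min(x,560);B=cv2.resize(im[max(y-80,0):y+80,x-80:x+80],(400,400),interpolation=cv2.INTER_CUBIC)
print('crop o',x-80,max(y-80,0));cv2.imwrite('pics/c6.png',np.hstack([A,B])[:,:,::-1])
for k in('red','green'):print(k,*blobs(im,k,(0,0,640,400),20),sep='\n ')
E
```

```text
16.6 [505.37700732 -79.74895783 247.52275628] [ 1.79991396e+02 -1.48104931e-01  1.73831062e+02]
[318.56339206 266.50956311] [318.62429367 396.90934132]
crop o 237 166
red
 (array([ 66.9, 131.7]), np.int32(894), array([ 41, 122,  54,  22], dtype=int32))
 (array([368.3, 334.1]), np.int32(39), array([366, 327,   6,  14], dtype=int32))
green
 (array([317.8, 316.7]), np.int32(241), array([313, 303,  10,  27], dtype=int32))
```

View pics/c6.png

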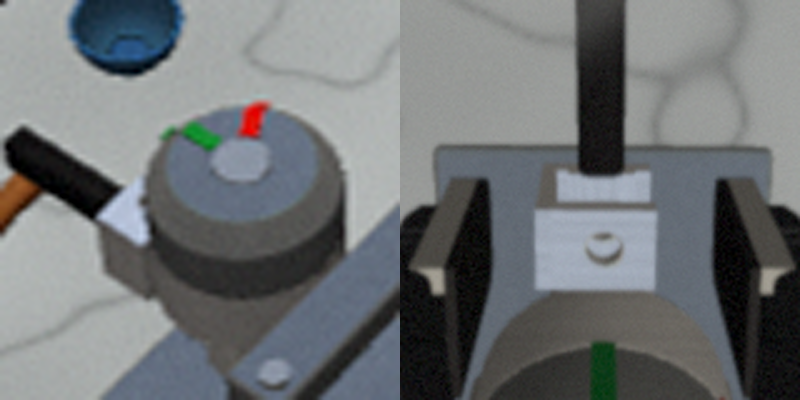

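The crop shows the cup locked: handle under the green stripe, neck between the ears, bracket hole at wrist (318.6,265.2). Contact came at the nominal seated height. Next is the pin.

```bash
python3 - <<'E'
from h import *
import pickle
W6=pickle.load(open('w6.pkl','rb'));W1=pickle.load(open('w1.pkl','rb'))
print('hole',plane(W6,(318.6,265.2),118))
p,e=tri((W1,(131.2,55.3)),(W6,(66.9,131.7)));print('pin mid',p,e)
go((p[0],p[1],200),180)
E
```

```text
hole [574.89557408 -87.0283497  118.        ]
pin mid [ 434.04736999 -297.6610753    91.82371845] 0.4548883254347447
dp [  47.6 -224.3   47.8] yaw -6.2
```

carry_out(targets=[{"dp": [47.6, -224.3, 47], "yaw": 0}, {"dp": [47.6, -224.3, 47], "yaw": 0}, {"dp": [47.6, -224.3, 47], "yaw": 0}, {"dp": [47.6, -224.3, 47], "yaw": 0}, {"dp": [47.6, -224.3, 47], "yaw": 0}, {"dp": [47.6, -224.3, 47], "yaw": 0}, {"dp": [47.6, -224.3, 47], "yaw": 0}])

```text
clock: 17.58
eef_pos: [435.1, -296.8, 202.0]
tcp_rot: [3.141, -0.0, 3.035]
contact_force: [-0.2, -0.1, 0.0]
opening: 0.501
grasp_force: 0.0
```

```bash
python3 - <<'E'
from h import *
import pickle
s=r.sense();print(s['clock'],s['eef_pos'],np.degrees(s['tcp_rot']))
W=cal('wrist');im=r.grab_frame('wrist');cv2.imwrite('pics/w7.png',im[:,:,::-1]);pickle.dump(W,open('w7.pkl','wb'))
for k in('red',):print(k,*blobs(im,k,(0,0,640,400),20),sep='\n ')
print(proj(W,(434,-297.7,112)),proj(W,(434,-297.7,68)))
x,y=proj(W,(434,-297.7,90)).astype(int)
cv2.imwrite('pics/c7.png',cv2.resize(im[y-60:y+60,x-60:x+60],(480,480),interpolation=cv2.INTER_CUBIC)[:,:,::-1]);print(x-60,y-60)
E
```

```text
17.575 [ 435.14696292 -296.83389814  201.95220344] [ 1.79983281e+02 -7.47450355e-03  1.73900139e+02]
red
 (array([319. , 197.8]), np.int32(597), array([307, 180,  24,  34], dtype=int32))
[317.22752195 202.50968555] [317.29416924 187.89458689]
257 134
```

View pics/c7.png

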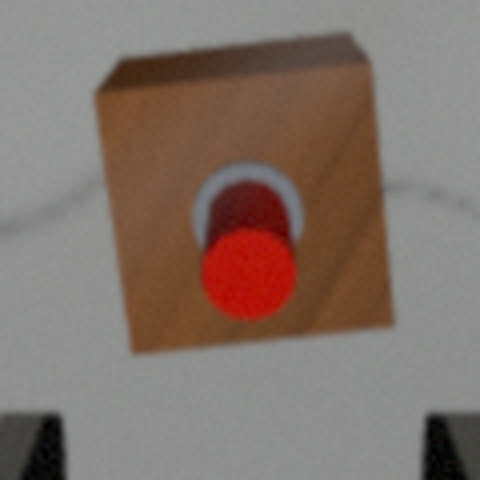

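The crop shows the pin head centre at wrist (319.4,202.5) and the collar at (319,187.8), upright in the stand. The correction is about 1 mm.

carry_out(targets=[{"dp": [1.2, 0.5, 30], "yaw": 0}, {"dp": [1.2, 0.5, 70], "yaw": 0}, {"dp": [1.2, 0.5, 100], "yaw": 0}, {"dp": [1.2, 0.5, 115], "yaw": 0}, {"dp": [1.2, 0.5, 115], "yaw": 0}, {"dp": [1.2, 0.5, 115], "yaw": 0}])

```text
clock: 18.38
eef_pos: [434.4, -297.4, 88.0]
tcp_rot: [-3.141, 0.001, 3.034]
contact_force: [0.3, -0.2, 1.1]
opening: 0.502
grasp_force: 0.0
```

carry_out(targets=[{"dp": [0, 0, 0], "yaw": 0}, {"dp": [0, 0, 0], "yaw": 0}, {"dp": [0, 0, 0], "yaw": 0}, {"dp": [0, 0, 0], "yaw": 0}, {"dp": [0, 0, 0], "yaw": 0}, {"dp": [0, 0, 0], "yaw": 0}], fingers=-1, grip_force=50)

```text
clock: 19.12
eef_pos: [434.2, -297.6, 88.0]
tcp_rot: [-3.141, 0.002, 3.034]
contact_force: [-1.0, 1.0, 5.9]
opening: 0.195
grasp_force: 48.6
```

carry_out(targets=[{"dp": [0, 0, -15], "yaw": 0}, {"dp": [0, 0, -50], "yaw": 0}, {"dp": [0, 0, -90], "yaw": 0}, {"dp": [0, 0, -130], "yaw": 0}, {"dp": [0, 0, -150], "yaw": 0}, {"dp": [0, 0, -150], "yaw": 0}, {"dp": [0, 0, -150], "yaw": 0}])

```text
clock: 20.0
eef_pos: [433.1, -296.9, 236.5]
tcp_rot: [3.141, -0.001, 3.034]
contact_force: [0.4, 0.6, -0.5]
opening: 0.196
grasp_force: 48.8
```

```bash
python3 - <<'E'
from h import *
s=r.sense();e=s['eef_pos'];print(s['clock'],e,np.degrees(s['tcp_rot']),s['opening'],s['grasp_force'])
W=cal('wrist');im=r.grab_frame('wrist');cv2.imwrite('pics/w8.png',im[:,:,::-1])
b=blobs(im,'red',(0,0,640,400),20);print(b)
print(proj(W,e+[0,0,25]),proj(W,e+[0,0,-81]))
go((574.9,-87.1,e[2]),173.8)
E
```

```text
20.0 [ 433.13432738 -296.85032025  236.48753587] [ 1.79977996e+02 -3.78904559e-02  1.73825385e+02] 0.19580878100051083 48.75349760055542
[(array([318.1, 269.9]), np.int32(2649), array([296, 228,  44,  80], dtype=int32))]
[319.43401113 290.91685034] [318.61921894 207.6704452 ]
dp [-118.6  223.7   -0.4] yaw 0.0
```

carry_out(targets=[{"dp": [-10, 20, 0], "yaw": 0}, {"dp": [-31, 58, 0], "yaw": 0}, {"dp": [-55, 104, 0], "yaw": 0}, {"dp": [-80, 150, 0], "yaw": 0}, {"dp": [-101, 190, 0], "yaw": 0}, {"dp": [-114, 214, 0], "yaw": 0}, {"dp": [-119.1, 223.7, 0], "yaw": 0}, {"dp": [-119.1, 223.7, 0], "yaw": 0}, {"dp": [-119.1, 223.7, 0], "yaw": 0}, {"dp": [-119.1, 223.7, 0], "yaw": 0}])

```text
clock: 21.3
eef_pos: [575.6, -88.5, 237.0]
tcp_rot: [-3.141, -0.0, 3.033]
contact_force: [0.9, 0.8, -0.9]
opening: 0.196
grasp_force: 48.8
```

```bash
python3 - <<'E'
from h import *
s=r.sense();e=s['eef_pos'];print(s['clock'],e,np.degrees(s['tcp_rot']))
W=cal('wrist');im=r.grab_frame('wrist');cv2.imwrite('pics/w9.png',im[:,:,::-1])
print('tip',proj(W,e+[0,0,-82]),'hole',proj(W,(575.6,-87.2,118)))
g=cv2.cvtColor(im,cv2.COLOR_RGB2GRAY)
print(g[196:256:3,294:344:3])
E
```

```text
21.3 [575.56006145 -88.48883983 236.98241338] [-1.79991202e+02 -1.17956704e-02  1.73762338e+02]
tip [318.63317569 207.15647919] hole [320.09232677 193.46130445]
[[159 164 166 163 165 166 146 160 159 163 149 128 167 166 167 165 153]
 [164 163 164 164 166 162 160 125 116 113 111 156 163 161 162 163 142]
 [163 165 168 166 167 165 166 165 162 163 166 164 165 166 166 165 144]
 [163 164 164 164 166 163 165 158 113 159 167 165 165 164 165 167 144]
 [167 166 165 163 162 165 161  79  64  88 164 163 163 161 160 165 134]
 [158 157 157 157 163 161 121  56  66  73 143 159 161 160 160 159 133]
 [100  98  90  88  96  84  62  59  66  71  84  90 101 102  98 101 105]
 [ 92  80  79  77  82  81  67  63  72  72  84  96  96  94  94  97 100]
 [ 72  76  74  83  79  72  70  85  95  89  85  83  93  94  97  95  97]
 [ 76  77  78  68  89 119 132 126 127 130 131 121  91  89  96 100  96]
 [ 75  78  71 112 134 130 128 117 120 128 128 130 125 105  91  99  98]
 [ 76  77 118 132 130 104  54  29  33  42  55 114 128 128 112  98 100]
 [ 85  99 131 127  74  24  29  31  32  33  32  40  93 131 129  93 102]
 [ 59  85 112  87  22  31  28  28  33  36  33  38  37 113  96  75  61]
 [ 72  12  67  36  29  23  29  28  30  32  38  42  41  75  22  37  72]
 [ 65  17  55  29  25  27  31  30  37  37  37  35  31  34  17  33  70]
 [ 66  19  34  27  27  31  27  40  33  38  30  39  33  33  14  28  72]
 [ 57  17  18  33  22  32  27  37  31  39  30  30  33  38  13   8  68]
 [ 37  16  17  34  24  32  27  30  33  31  41  36  37  38  12  13  65]
 [ 26  13  19  31  24  30  33  30  35  32  32  41  38  39  11  12  57]]
```

carry_out(targets=[{"dp": [0, 1.1, 10], "yaw": 0}, {"dp": [0, 1.1, 25], "yaw": 0}, {"dp": [0, 1.1, 36], "yaw": 0}, {"dp": [0, 1.1, 42], "yaw": 0}, {"dp": [0, 1.1, 48], "yaw": 0}, {"dp": [0, 1.1, 48], "yaw": 0}])

```text
clock: 22.1
eef_pos: [576.0, -86.4, 188.6]
tcp_rot: [3.142, -0.001, 3.034]
contact_force: [0.2, 0.5, -1.0]
opening: 0.199
grasp_force: 48.8
```

carry_out(targets=[{"dp": [0, 0, 5], "yaw": 0}, {"dp": [0, 0, 10], "yaw": 0}, {"dp": [0, 0, 14], "yaw": 0}, {"dp": [0, 0, 14], "yaw": 0}])

```text
clock: 22.6
eef_pos: [576.0, -86.4, 174.6]
tcp_rot: [3.142, -0.001, 3.034]
contact_force: [-0.1, 0.2, -0.7]
opening: 0.198
grasp_force: 48.8
```

carry_out(targets=[{"dp": [0, 0, 4], "yaw": 0}, {"dp": [0, 0, 8], "yaw": 0}, {"dp": [0, 0, 12], "yaw": 0}, {"dp": [0, 0, 16], "yaw": 0}, {"dp": [0, 0, 16], "yaw": 0}])

```text
clock: 23.22
eef_pos: [575.9, -86.4, 158.5]
tcp_rot: [3.142, -0.001, 3.034]
contact_force: [0.3, -0.1, -1.4]
opening: 0.194
grasp_force: 48.8
```

carry_out(targets=[{"dp": [0, 0, 4], "yaw": 0}, {"dp": [0, 0, 8], "yaw": 0}, {"dp": [0, 0, 12], "yaw": 0}, {"dp": [0, 0, 14], "yaw": 0}, {"dp": [0, 0, 14], "yaw": 0}])

```text
clock: 23.85
eef_pos: [576.1, -86.4, 144.8]
tcp_rot: [3.142, -0.0, 3.034]
contact_force: [-0.6, 0.7, -0.1]
opening: 0.195
grasp_force: 48.8
```

carry_out(targets=[{"dp": [0, 0, 1], "yaw": 0}, {"dp": [0, 0, 2], "yaw": 0}, {"dp": [0, 0, 2.5], "yaw": 0}, {"dp": [0, 0, 2.5], "yaw": 0}])

```text
clock: 24.35
eef_pos: [576.2, -86.5, 142.5]
tcp_rot: [3.142, -0.0, 3.034]
contact_force: [-0.2, 0.5, -0.7]
opening: 0.194
grasp_force: 48.8
```

carry_out(targets=[{"dp": [0, 0, 0], "yaw": 0}, {"dp": [0, 0, 0], "yaw": 0}, {"dp": [0, 0, 0], "yaw": 0}, {"dp": [0, 0, 0], "yaw": 0}], fingers=-0.2)

```text
clock: 24.85
eef_pos: [576.2, -86.5, 142.5]
tcp_rot: [3.142, 0.0, 3.034]
contact_force: [-0.2, -0.3, -0.1]
opening: 0.399
grasp_force: 0.0
```

carry_out(targets=[{"dp": [0, 0, -20], "yaw": 0}, {"dp": [0, 0, -60], "yaw": 0}, {"dp": [20, 0, -110], "yaw": 0}, {"dp": [30, 0, -130], "yaw": 0}, {"dp": [30, 0, -130], "yaw": 0}, {"dp": [30, 0, -130], "yaw": 0}, {"dp": [30, 0, -130], "yaw": 0}])

```text
clock: 25.72
eef_pos: [546.0, -83.2, 270.8]
tcp_rot: [3.142, -0.003, 3.034]
contact_force: [-1.1, -0.1, -0.1]
opening: 0.399
grasp_force: 0.0
```

```bash
python3 - <<'E'
from h import *
s=r.sense();e=s['eef_pos'];print(s['clock'],e)
W=cal('wrist');im=r.grab_frame('wrist');S=cal('scene');sc=r.grab_frame('scene')
h=np.array((575.8,-87.2,118))
print('wrist red',blobs(im,'red',(0,0,640,400),40),'pred head top/collar',proj(W,h+[0,0,48]),proj(W,h+[0,0,4]))
print('scene red',blobs(sc,'red',(250,180,350,300),6),'pred',proj(S,h+[0,0,48]),proj(S,h+[0,0,4]))
print('bowl',blobs(sc,'blue',(250,180,300,240)),'was 279.7,209.1 / 302')
a=blobs(im,'red',(0,0,640,400),40);b=blobs(sc,'red',(270,200,299,270),6)
if a and b:print(tri((W,max(a,key=lambda q:q[1])[0]),(S,b[0][0])))
E
```

```text
25.725 [545.96568728 -83.17997523 270.80090209]
wrist red [(array([317.5, 227.6]), np.int32(585), array([307, 210,  22,  35], dtype=int32)), (array([345.3, 314.3]), np.int32(246), array([333, 305,  26,  19], dtype=int32))] pred head top/collar [317.46747635 234.80062084] [317.50315932 216.81868075]
scene red [(array([305.2, 228.6]), np.int32(20), array([303, 226,   5,   6], dtype=int32)), (array([283.2, 234.5]), np.int32(43), array([281, 230,   6,  14], dtype=int32))] pred [283.13277703 232.27227718] [284.54287852 243.81278152]
bowl [(array([279.7, 209.2]), np.int32(304), array([269, 201,  23,  18], dtype=int32))] was 279.7,209.1 / 302
(array([573.94463229, -86.56153334, 155.69151256]), np.float64(0.49416792209555344))
```

```bash
python3 -c "
from rig import r
print(r.sign_off())"
```

```text
the job is handed in; nothing more can be done
None
```

The job is handed in, with no verdict returned: the cup is twisted to the green mark and seated at the expected height, the keeper pin reads home in both cameras, and the salt bowl is unmoved; I did not re-check the pestle, but the arm stayed clear of it.

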